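# Scan the square spice jar

### The job

Stock-taking at the spice turntable: first squeeze the trigger of the clamped label scanner fully and let it go, to wake it. Then pick the one square jar out of the turntable and finish holding it still in the air in front of the scanner's window, its barcode label centred on the window and 9 cm from it; the window looks down at a slant, so lean the jar with its foot towards the scanner until the label faces the window squarely, jar the right way up. The program ends while the gripper holds the jar there; leave the other jars and the lidded bowl where they stand.

Things in the scene. Friction and masses are not known exactly. Their poses are not given: they have to be found in the camera images.
- square_jar: The only square jar: amber glass 44 x 44 mm, shoulder at 78 mm, then a round black twist cap 40 mm across up to 100 mm; 0.1 to 0.25 kg. Origin: centre of underside; z up; +x is the label's side. Loose on the turntable, 80 mm from its axis, in any of four places, about 60 mm clear of its neighbours. Grip the two bare sides (along y, 44 mm), about 67 mm above the underside, to leave the label free.
- label (a point): Centre of the white label with black bars (36 x 36 mm) on the square jar's +x side, 22 mm out from the jar's axis and 34 mm above its underside; axes as the jar's. At the start it faces the robot's right (world -y), turned up to 65 degrees either way.
- label_sight (a point): Point in the air 90 mm straight out from the label's centre (112 mm along +x from the jar's axis), moving with the jar: it meets the window's centre when the jar is rightly presented. Axes as the jar's.
- turntable: White plastic turntable, disc 260 mm across, its top 28 mm above the counter (a 4 mm hub, 40 mm across, in the middle). The disc turns stiffly but freely if pushed. Origin: on the counter under its axis.
- scanner: Grey pistol-grip scanner clamped on its side in a stand, fixed. Origin: on the counter under the barrel; z up, -x the way it looks (seen from above). Barrel 52 mm thick, 175 mm above the counter. The grip leaves the barrel towards -y, level at the same height, 30 mm thick (x) by 32 mm high, ending at y = -140 mm. The black trigger, 24 mm high, stands on the grip's -x side.
- squeeze_point (a point): Where the fingers should meet on the scanner's grip, 175 mm above the counter, free above and below: midway along x between grip's rear face and the fully squeezed trigger's front; axes as the scanner's. Close along x from above, opening over 75 mm. Grip plus trigger measure here about 57 mm at rest, 45 mm squeezed. The scanner's head ends 46 mm to +y of it and 26 mm above it.
- trigger (a joint): Angle of the trigger: 0 released, 0.22 rad fully squeezed against its stop. A spring pushes it out: at the squeeze point about 3 N to start and 10 N to hold it fully in; it springs back when let go.
- window (a point): Centre of the dark reading window (62 x 40 mm) in the scanner's head, about 154 mm above the counter. -x points straight out of the window, 25 degrees below level; y level; z is the window's upward direction. When the jar is rightly presented its x, y and z axes are parallel to these and its label's centre is 90 mm from here along -x.
- round_jar0: Round jar with black twist cap, 42 mm across, 95 mm high, on the turntable; origin under its centre. Leave standing.
- round_jar1: Round jar, 45 mm across, 85 mm high, on the turntable. Leave standing.
- round_jar2: Round jar, 40 mm across, 100 mm high, on the turntable. Leave standing.
- bowl: White ceramic bowl with lid and knob, 168 mm across, 116 mm high; origin under its centre. Leave alone.
Mind the look-alikes: they are no part of the job. Leave any green look-alike of the square_jar alone.

How it is judged:
On the way, in this order (a step that is already met when the one before it is completed fails the run):
1. the trigger is squeezed fully (value of joint trigger above 0.17 rad), for 0.2 s.
2. the trigger is let go and springs back (value of joint trigger below 0.05 rad and contact force between the fingers and square_jar below 0.1 N), for 0.2 s.
3. the square jar is lifted clear of the turntable (height (world z) of square_jar above 0.06 m and contact force between the fingers and square_jar above 0.5 N and contact force between square_jar and turntable below 0.05 N), for 0.2 s.
At the end, for the whole second after the job is handed in: Gripper holds the square jar still in the air (>0.5 N, underside >45 mm up, off the turntable); label centre 90 +-22 mm out from the window and within 20 mm of its axis in y and z; label towards the window, jar x and z within 0.21 rad of the window's; trigger under 0.05 rad (x of label in the frame of window between -0.112 and -0.068 m and y of label in the frame of window between -0.02 and 0.02 m and z of label in the frame of window between -0.02 and 0.02 m and angle between the x axis of square_jar and the x axis of window, either way round below 0.21 rad and angle between the z axis of square_jar and the z axis of window, either way round below 0.21 rad and angle between square_jar's own z axis and vertical below 1 rad and x of label_sight in the frame of window above -0.06 m and height (world z) of square_jar above 0.045 m and contact force between the fingers and square_jar above 0.5 N and contact force between square_jar and turntable below 0.05 N and linear speed of square_jar below 0.03 m/s and value of joint trigger below 0.05 rad); the arm keeps its last pose, push and grip.
It fails at once if a round jar is knocked over or shifted by more than 40 mm (distance of any of round_jar0, round_jar1, round_jar2 from where it was at the start of the episode above 0.04 m or angle between any of round_jar0, round_jar1, round_jar2's own z axis and vertical above 0.5 rad).
It fails at once if the bowl is shifted by more than 30 mm (distance of bowl from where it was at the start of the episode above 0.03 m).
It also fails if it takes over 54 s, if anything falls off the work surface, if the arm or the gripper's body presses on something with over 40 N, if the wrist force passes 120 N, or if a joint passes its speed limit or range.

### The arm

A 7-joint arm with a two-finger parallel gripper is mounted at the origin on the work surface. World frame = base frame: x ahead of the robot, y to its left, z up, the work surface at z = 0. Lengths are in m, angles in rad, forces in N, time in s.
With the tool pointing down it reaches from about 0.35 to 0.9 m from the base axis. Payload 7.2 kg.
Tool frame: the origin (TCP) lies on the centre line of the jaws, within the pads' length; the fingertips stand 8 mm ahead of it and the grasp point (between the pads) lies 11 mm behind it; z points along the fingers, y is the line along which they close (so a half turn about z gives the same grasp; the last joint's range is limited). The gripper opens to 85 mm and grips with 20 to 120 N. Pads are 22 mm wide; open, the fingers measure 114 mm over their backs; the gripper's body (76 mm by 85 mm) begins 54 mm behind the grasp point. The pads swing forward as they close: fully open they stand 13 mm farther back than shut.
Start: joints at [1.168, 0.411, -0.013, 1.596, 0.006, 1.134, -0.082], TCP at [0.205, -0.59, 0.239] pointing down, gripper open.
Joint ranges: [-2.95, 2.95], [-0.29, 1.99], [-1.47, 1.44], [0.14, 2.54], [-1.03, 4.17], [0.13, 1.85], [-2.86, 2.86]. Speed limits (rad/s): [2.39, 2.39, 3.01, 3.01, 3.14, 3.14, 3.14].

### API

Orientations are given as a unit quaternion [w, x, y, z].
In Python, from plant import r, optics, order gives the robot as it stands.
- The arm moves only by the tool arm_command, never from a script. Its argument "targets" is a list of rows, each a list of 6 numbers: the shift along the tool's x, y, z as a fraction of full scale, then the turn, a rotation vector about the tool's x, y, z as a fraction of full scale. A call has exactly 8 rows; each row shifts and turns the commanded pose from where the row before left it, along the tool's axes as they then stand; what a row does not reach is not made up. Full scale, the value 1, is 2 cm for a shift and 4 degrees for a turn. A row lasts 1/12 s, in which the tool goes at most 41.7 mm and 7.16 degrees, less where a joint would pass 70% of its speed; a pose out of reach is approached as far as the arm can. A call with a number of a shift or a turn outside -1 to 1 is refused whole. A call with a gripper value outside its range is refused whole. "gripper" is the opening, from 0 (shut) to 1 (fully open), set as the call begins (left out, the last holds). The fingers move at their own pace and stop on an object; the grip force is fixed at half the most. Time passes only in rows, so rows that do not move let the fingers close, or fill a call up. It gives the time, the measured TCP pose, the force, the opening and the grip force at its end, in the units of the state.
- r.state(): the state, without advancing time (a new reading comes with each control period).
- optics.get_image(name): name is "side" or "top"; returns the picture (400x640x3 uint8, red, green, blue); there is no depth.
- optics.camera_params(name): a dict with "mtx" (3x3 intrinsics, pixels), "world_from_camera" (4x4, takes a point from camera to world coordinates). Camera axes: x right, y up, looking along -z (the intrinsics and any distortion apply to the point x, -y, -z); pixel columns grow to the right and rows downward; lengths in m; the calibration is good to about 2 mm. A picture is of the moment at which its call begins. camera_params takes no time and is no camera call.
- order.close_job(): hands the job in; it is judged then, once.
The state is a dict: "time_s": time; "joints": joint angles; "dq": joint speeds; "tau": joint torques, N m; "eef_pos": TCP position; "ee_rot": TCP orientation; "ft_force": force on the tool from outside, world axes, zero at the start; "ft_torque": the same for the moment, N m; "width": opening from 0.0 (shut) to 1.0 (fully open); "finger_force": force on a finger pad.
Only numpy, scipy, OpenCV 4.12 (cv2) and the standard library are available. Lean on these libraries where they do the work, as an engineer would, in place of code of your own. Each camera call takes 0.05 s, during which the arm holds its last target. There are 200 camera calls.

## Working session

There is one attempt and no reset: what is moved stays moved. The work goes in short steps, Python scripts to look and compute and a tool call to move; the robot and the scene stay as the last step left them, time stands still between calls to the robot, and variables do not carry over. Pictures are saved under pics/ and viewed, at most 10 in all, crops included, and the job is handed in when it is done.

Besides the shell and the picture viewer there is one more tool, called after "Request:" by a JSON object that holds its "op" and its "data", one argument or row to a line. arm_command: Moves the arm, as the interface text tells. Shift numbers are shares of 2 cm and turn numbers shares of 4 degrees, none past 1 either way. Its arguments: {"type":"object","properties":{"targets":{"type":"array"},"gripper":{"type":"number"}},"required":["targets"]}

```bash
mkdir -p pics
cat > h.py <<'E'
import numpy as np, cv2
from plant import r, optics, order
def cam(n):
    p=optics.camera_params(n); return np.array(p["mtx"]),np.array(p["world_from_camera"])
def ray(n,u,v):
    K,T=cam(n); d=np.linalg.inv(K)@[u,v,1]; d=T[:3,:3]@[d[0],-d[1],-d[2]]; return T[:3,3],d/np.linalg.norm(d)
def plane(n,u,v,z):
    o,d=ray(n,u,v); return o+d*(z-o[2])/d[2]
def proj(n,P):
    K,T=cam(n); c=T[:3,:3].T@(np.array(P)-T[:3,3]); q=K@[c[0],-c[1],-c[2]]; return q[:2]/q[2]
def two(a,b):
    o1,d1=ray("side",*a);o2,d2=ray("top",*b)
    s=np.linalg.lstsq(np.c_[d1,-d2],o2-o1,rcond=None)[0]
    p,q=o1+s[0]*d1,o2+s[1]*d2; return (p+q)/2,np.linalg.norm(p-q)
def snap(n,f):
    im=np.array(optics.get_image(n)); cv2.imwrite("pics/"+f,im[:,:,::-1]); return im
E
python3 - <<'E'
from h import *
for n in("side","top"):
    snap(n,n+"0.png"); K,T=cam(n); print(n,K.round(1).tolist(),T.round(3).tolist(),optics.camera_params(n).keys())
s=r.state(); print(s)
E
```

```text
side [[458.3, 0.0, 323.5], [0.0, 458.3, 192.6], [0.0, 0.0, 1.0]] [[-0.96, 0.153, -0.233, 0.271], [-0.278, -0.48, 0.832, 1.017], [0.016, 0.864, 0.504, 0.742], [0.0, 0.0, 0.0, 1.0]] dict_keys(['mtx', 'world_from_camera'])
top [[411.6, 0.0, 323.9], [0.0, 411.6, 205.5], [0.0, 0.0, 1.0]] [[-0.017, 0.996, -0.085, 0.463], [-1.0, -0.015, 0.022, 0.0], [0.021, 0.086, 0.996, 1.028], [0.0, 0.0, 0.0, 1.0]] dict_keys(['mtx', 'world_from_camera'])
{'time_s': 0.1, 'joints': array([ 1.16781522,  0.4118397 , -0.01270939,  1.59695924,  0.00558843,
        1.13433089, -0.08218413]), 'dq': array([ 0.00055915, -0.00190013, -0.00116924, -0.00152916, -0.0009388 ,
        0.00098311, -0.00089333]), 'tau': array([ 3.03334156e-03, -6.01836205e+01,  6.84462860e-01, -3.00092089e+01,
        1.40751048e-02,  6.39204591e-03,  6.80496257e-06]), 'eef_pos': array([ 0.20517097, -0.58989202,  0.23852531]), 'ee_rot': array([-7.30745937e-04,  9.86019876e-01,  1.66626049e-01, -1.72632664e-04]), 'ft_force': array([ 0.05929486, -0.28080028, -0.6175979 ]), 'ft_torque': array([ 0.0140469 , -0.00558629,  0.03148204]), 'finger_force': 0.0, 'width': 0.9955694353246588}
```

View pics/side0.png

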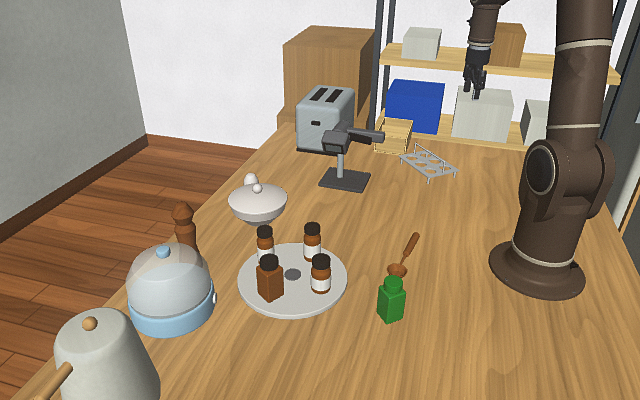

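View pics/top0.png

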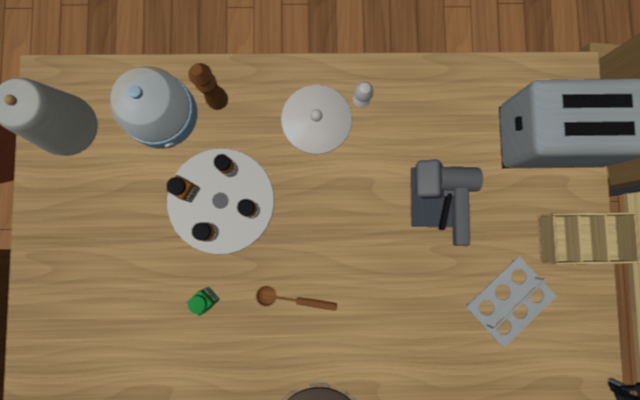

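The side view shows the turntable at about (292,278), with the square jar at (270,278). The scanner head is at (335,140) and its grip runs to (383,136). In the top view the square jar cap is at (179,186), its label side points right, and the turntable is at (220,200). The scanner head is at (429,178), the grip at (461,215) and the trigger at (445,212). I'll enlarge these areas.

Run:
```python
from h import *
t=cv2.imread("pics/top0.png");s=cv2.imread("pics/side0.png")
f=lambda im,x,y:cv2.resize(im[y:y+60,x:x+80],(400,300),interpolation=cv2.INTER_CUBIC)
cv2.imwrite("pics/c1.png",np.vstack([np.hstack([cv2.resize(t[155:230,405:505],(400,300)),f(t,150,165)]),np.hstack([cv2.resize(s[120:195,300:400],(400,300)),f(s,240,250)])]))
# turntable ellipse in top
m=(t.min(2)>165)&(np.ptp(t,axis=2)<25)
m[:, :160]=0;m[:,280:]=0;m[:145]=0;m[260:]=0
c=max(cv2.findContours(m.astype(np.uint8),0,1)[0],key=cv2.contourArea)
e=cv2.fitEllipse(cv2.convexHull(c));print(e,plane("top",*e[0],.028))
x,y,w,h=cv2.boundingRect(c);print([plane("top",u,v,.028).round(3) for u,v in((x,y+h/2),(x+w,y+h/2),(x+w/2,y),(x+w/2,y+h))])
print("cap",plane("top",179,186,.128))
```

```text
((211.95147705078125, 210.3191680908203), (76.85540771484375, 109.67215728759766), 123.80496215820312) [0.54117623 0.24956188 0.028     ]
[array([0.551, 0.355, 0.028]), array([0.547, 0.116, 0.028]), array([0.662, 0.237, 0.028]), array([0.438, 0.236, 0.028])]
cap [0.58787544 0.29668378 0.128     ]
```

View pics/c1.png

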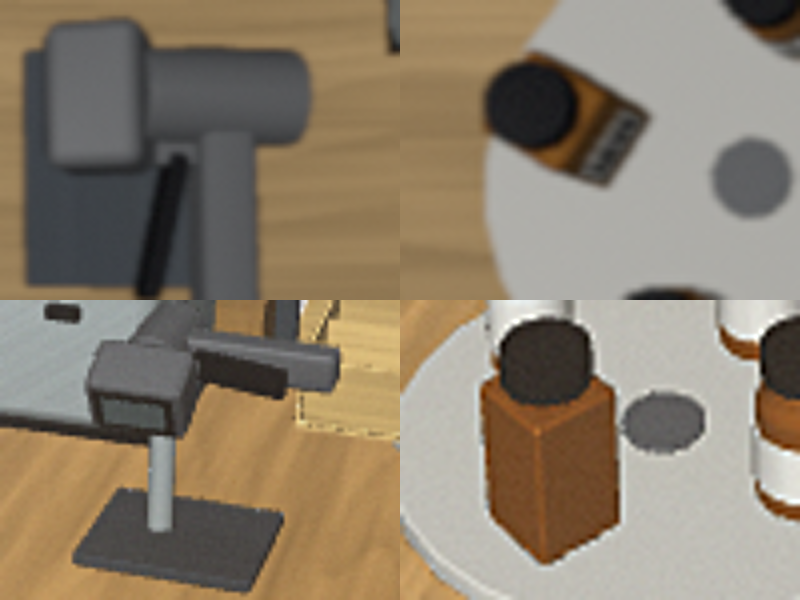

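The crops show the jar's cap centre at top-view pixel (176.2,185.8). The label's foot edge runs from (191.4,202) to (200,188.6). The side view's window centre is at about (334.3,148.5). Next I'll work out the poses.

Run:
```python
from h import *
np.set_printoptions(precision=4,suppress=True)
T=lambda x,y:(405+x/4,155+y/4); S=lambda x,y:(300+x/4,120+(y-300)/4)
J=lambda x,y:(150+(x-400)/5,165+y/5); Q=lambda x,y:(240+(x-400)/5,250+(y-300)/5)
print("hub",plane("top",*J(752,178),.032),plane("side",*Q(663,421),.032))
cap=plane("top",*J(531,104),.128);print("cap",cap)
a=plane("top",*J(607,187),.028);b=plane("top",*J(650,118),.028)
e=b-a;print("foot",a,b,np.linalg.norm(e),"edge dir deg",np.degrees(np.arctan2(e[1],e[0])))
# +x normal (toward -y)
n=np.array([e[1],-e[0]])/np.linalg.norm(e); print("n",n,"yaw",np.degrees(np.arctan2(n[1],n[0])),"ctr",(a+b)[:2]/2-.022*n)
f=[plane("side",*Q(*p),.028) for p in((490,510),(547,562),(617,523))];print("side foot",f,np.linalg.norm(f[1]-f[0]),np.linalg.norm(f[2]-f[1]),"ctr",(f[0]+f[2])/2)
print("cap side",plane("side",*Q(547,342),.128))
# scanner
B=[plane("side",*S(*p),.012) for p in((118,490),(284,512),(247,590),(74,560))];print("base",B)
B=[plane("top",*T(*p),.012) for p in((25,50),(25,285),(192,283))];print("baseT",B)
for nm,pts in dict(gripL=((203,150),(193,298)),gripR=((254,145),(257,298)),barT=((160,50),(290,52)),trig=((175,155),(150,292))).items():
    P=[plane("top",*T(*p),.18) for p in pts];d=P[1]-P[0];print(nm,P,np.degrees(np.arctan2(d[1],d[0])))
print("window",plane("side",*S(137,414),.154))
P=[plane("top",*p,.19) for p in((455,244),(469.5,244))];print("gripend",P)
print("window corners",[two(S(*p),(428,178))[0] for p in((137,414),)])
```

```text
hub [0.5641 0.2284 0.032 ] [0.5625 0.2321 0.032 ]
cap [0.5884 0.3028 0.128 ]
foot [0.5612 0.2993 0.028 ] [0.5946 0.2788 0.028 ] 0.039175623556649795 edge dir deg -31.448624591889114
n [-0.5217 -0.8531] yaw -121.44862459188913 ctr [0.5894 0.3078]
side foot [array([0.618 , 0.3081, 0.028 ]), array([0.5812, 0.3312, 0.028 ]), array([0.5606, 0.2991, 0.028 ])] 0.04344498115505819 0.03808828653847508 ctr [0.5893 0.3036 0.028 ]
cap side [0.5873 0.3045 0.128 ]
base [array([ 0.637 , -0.3631,  0.012 ]), array([ 0.4905, -0.3671,  0.012 ]), array([ 0.493, -0.227,  0.012]), array([ 0.6377, -0.2317,  0.012 ])]
baseT [array([ 0.6425, -0.2432,  0.012 ]), array([ 0.4952, -0.238 ,  0.012 ]), array([ 0.4948, -0.3423,  0.012 ])]
gripL [array([ 0.5588, -0.2945,  0.18  ]), array([ 0.4818, -0.2859,  0.18  ])] 173.58955971664165
gripR [array([ 0.5611, -0.3215,  0.18  ]), array([ 0.4812, -0.3193,  0.18  ])] 178.41532305873935
barT [array([ 0.6119, -0.2742,  0.18  ]), array([ 0.61  , -0.3428,  0.18  ])] -91.64740975897594
trig [array([ 0.5564, -0.2797,  0.18  ]), array([ 0.4853, -0.2636,  0.18  ])] 167.24514074108154
window [ 0.586  -0.2218  0.154 ]
gripend [array([ 0.452 , -0.2848,  0.19  ]), array([ 0.4514, -0.3146,  0.19  ])]
window corners [array([ 0.5944, -0.2485,  0.1413])]
```

Request:
{"op": "arm_command", "data": {
  "targets": [
    [0,0,-0.4,0,0,0.96],
    [0,0,-0.4,0,0,0.96],
    [0,0,-0.4,0,0,0.96],
    [0,0,-0.4,0,0,0.96],
    [0,0,-0.4,0,0,0.96],
    [0.9,-0.9,0,0,0,0],
    [0.9,-0.9,0,0,0,0],
    [0.9,-0.9,0,0,0,0]
  ],
  "gripper": 1
}}

```text
time_s: 0.77
eef_pos: [0.2595, -0.5356, 0.2789]
ee_rot: [-0.0, 1.0, -0.001, -0.0]
ft_force: [0.3, 0.9, 0.4]
width: 1.0
finger_force: 0.0
```

```bash
cat >> h.py <<'E'
from scipy.spatial.transform import Rotation as Ro
def Rs(): 
    s=r.state(); return np.array(s["eef_pos"]),Ro.from_quat(np.array(s["ee_rot"])[[1,2,3,0]])
def need(p,R):
    "shift in 2cm units and turn in 4deg units, tool axes"
    q,C=Rs(); print("t",r.state()["time_s"],"pos",q.round(4),"shift",(C.inv().apply(np.array(p)-q)/.02).round(2),"turn",(np.degrees((C.inv()*R).as_rotvec())/4).round(2))
D=Ro.from_matrix(np.diag([1,-1,-1.]))
E
python3 - <<'E'
from h import *
need([.502,-.293,.24],D)
print(plane("top",428,196.75,.201), plane("top",469,215,.191),plane("top",461.5,244.5,.191))
E
```

```text
t 0.7667 pos [ 0.2595 -0.5356  0.2789] shift [ 12.11 -12.15   1.95] turn [-0.01  0.01 -0.02]
[ 0.54859858 -0.23005807  0.201     ] [ 0.51072319 -0.31600703  0.191     ] [ 0.45072958 -0.29774039  0.191     ]
```

Request:
{"op": "arm_command", "data": {
  "targets": [
    [0.9,-0.9,0,0,0,0],
    [0.9,-0.9,0,0,0,0],
    [0.9,-0.9,0,0,0,0],
    [0.9,-0.9,0,0,0,0],
    [0.9,-0.9,0,0,0,0],
    [0.9,-0.9,0,0,0,0],
    [0.9,-0.9,0,0,0,0],
    [0.9,-0.9,0,0,0,0]
  ]
}}

```text
time_s: 1.43
eef_pos: [0.404, -0.3912, 0.279]
ee_rot: [-0.0, 1.0, -0.0, -0.0]
ft_force: [0.2, -0.5, 0.6]
width: 0.997
finger_force: 0.0
```

Request:
{"op": "arm_command", "data": {
  "targets": [
    [0.9,-0.9,0,0,0,0],
    [0.9,-0.9,0,0,0,0],
    [0.9,-0.9,0,0,0,0],
    [0.9,-0.9,0,0,0,0],
    [0.9,-0.9,0.4,0,0,0],
    [0.4,-0.4,0.5,0,0,0],
    [0,0,0.5,0,0,0],
    [0,0,0.5,0,0,0]
  ]
}}

```text
time_s: 2.1
eef_pos: [0.5007, -0.2946, 0.2398]
ee_rot: [-0.0, 1.0, 0.0, -0.001]
ft_force: [-0.5, -0.0, 0.1]
width: 0.998
finger_force: 0.0
```

Run:
```python
from h import *
need([.502,-.293,.164],D)
t=snap("top","t1.png");s=snap("side","s1.png")
cv2.imwrite("pics/c2.png",np.hstack([cv2.resize(t[140:260,390:510],(400,400)),cv2.resize(s[80:200,290:410],(400,400))])[:,:,::-1])
```

```text
t 2.1 pos [ 0.5007 -0.2946  0.2398] shift [ 0.07 -0.08  3.79] turn [-0.    0.02  0.01]
```

View pics/c2.png

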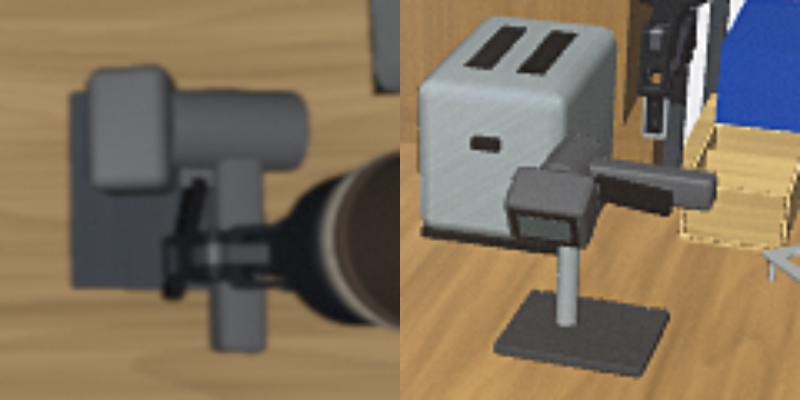

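The top view shows the fingers straddling the grip at about (456,216), and both sides are free. I'll lower, then squeeze.

Request:
{"op": "arm_command", "data": {
  "targets": [
    [0.07,-0.08,0.475,0,0,0],
    [0,0,0.475,0,0,0],
    [0,0,0.475,0,0,0],
    [0,0,0.475,0,0,0],
    [0,0,0.475,0,0,0],
    [0,0,0.475,0,0,0],
    [0,0,0.475,0,0,0],
    [0,0,0.475,0,0,0]
  ]
}}

```text
time_s: 2.87
eef_pos: [0.5028, -0.2928, 0.1643]
ee_rot: [-0.0, 1.0, -0.0, -0.0]
ft_force: [0.1, -0.2, -0.1]
width: 0.999
finger_force: 0.0
```

Request:
{"op": "arm_command", "data": {
  "targets": [
    [0,0,0,0,0,0],
    [0,0,0,0,0,0],
    [0,0,0,0,0,0],
    [0,0,0,0,0,0],
    [0,0,0,0,0,0],
    [0,0,0,0,0,0],
    [0,0,0,0,0,0],
    [0,0,0,0,0,0]
  ],
  "gripper": 0.4
}}

```text
time_s: 3.53
eef_pos: [0.5029, -0.2961, 0.1671]
ee_rot: [0.002, 1.0, -0.001, 0.001]
ft_force: [-2.8, -8.3, 4.7]
width: 0.507
finger_force: 66.3
```

Request:
{"op": "arm_command", "data": {
  "targets": [
    [0,0,0,0,0,0],
    [0,0,0,0,0,0],
    [0,0,0,0,0,0],
    [0,0,0,0,0,0],
    [0,0,0,0,0,0],
    [0,0,0,0,0,0],
    [0,0,0,0,0,0],
    [0,0,0,0,0,0]
  ]
}}

```text
time_s: 4.2
eef_pos: [0.5029, -0.2961, 0.1671]
ee_rot: [0.002, 1.0, -0.001, 0.001]
ft_force: [-2.1, -7.8, 4.7]
width: 0.502
finger_force: 66.3
```

Run:
```python
from h import *
t=snap("top","t2.png");s=snap("side","s2.png")
cv2.imwrite("pics/c3.png",np.hstack([cv2.resize(t[140:260,390:510],(400,400)),cv2.resize(s[80:200,290:410],(400,400))])[:,:,::-1])
```

```text
(no output)
```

View pics/c3.png

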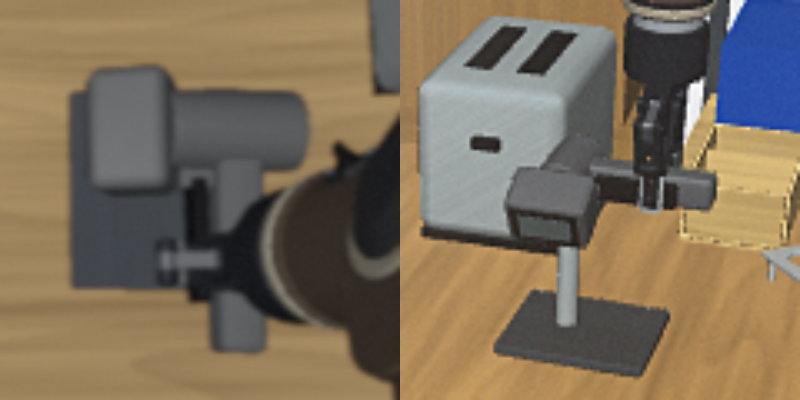

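The side view shows both pads on the grip at about (350,136). The trigger lies flat along the grip, and the width is about 43 mm, so it is fully squeezed. I'll let go and rise.

Request:
{"op": "arm_command", "data": {
  "targets": [
    [0,0,0,0,0,0],
    [0,0,0,0,0,0],
    [0,0,0,0,0,0],
    [0,0,0,0,0,0],
    [0,0,0,0,0,0],
    [0,0,0,0,0,0],
    [0,0,0,0,0,0],
    [0,0,0,0,0,0]
  ],
  "gripper": 1
}}

```text
time_s: 4.97
eef_pos: [0.5028, -0.2929, 0.1653]
ee_rot: [0.0, 1.0, -0.0, -0.0]
ft_force: [0.6, -0.6, 0.8]
width: 0.999
finger_force: 0.0
```

Request:
{"op": "arm_command", "data": {
  "targets": [
    [0,0,-0.5,0,0,0],
    [0,0,-0.8,0,0,0],
    [0,0,-0.9,0,0,0],
    [0,0,-1,0,0,0],
    [0,0,-1,0,0,0],
    [0,0,-1,0,0,0],
    [0,0,-1,0,0,0],
    [0,0,-0.8,0,0,0]
  ]
}}

```text
time_s: 5.63
eef_pos: [0.503, -0.2929, 0.3079]
ee_rot: [0.0, 1.0, -0.0, 0.001]
ft_force: [-0.2, 0.0, -0.3]
width: 1.001
finger_force: 0.0
```

Run:
```python
from h import *
print(r.state()["joints"].round(2))
R=Ro.from_euler('z',58,degrees=True)*D
need([.588,.304,.30],R)
# refine jar: black cap and amber masks in fresh pictures
t=snap("top","t3.png");s=snap("side","s3.png")
for n,im,(x0,x1,y0,y1) in(("top",t,(155,205,165,215)),("side",s,(245,295,245,310))):
    h=im[y0:y1,x0:x1]; m=(h.max(2)<70).astype(np.uint8)
    k,l,st,c=cv2.connectedComponentsWithStats(m)
    for i in range(1,k):
        if st[i,4]>60: print(n,st[i],c[i]+[x0,y0],plane(n,*(c[i]+[x0,y0]),.12))
```

```text
[ 0.55  0.29 -0.14  1.6   0.04  1.25 -1.17]
t 5.6333 pos [ 0.503  -0.2929  0.3079] shift [  4.24 -29.85   0.37] turn [  0.03  -0.02 -14.5 ]
top [ 12  12  19  18 266] [176.20300752 185.60526316] [0.58994925 0.30546338 0.12      ]
top [28 19 16 16 93] [190.82795699 192.08602151] [0.57507514 0.27322689 0.12      ]
side [ 15   9  19  17 269] [268.63568773 262.0260223 ] [0.58837587 0.30718035 0.12      ]
```

Request:
{"op": "arm_command", "data": {
  "targets": [
    [0.14,-1,0,0,0,0],
    [0.14,-1,0,0,0,0],
    [0.14,-1,0,0,0,0],
    [0.14,-1,0,0,0,0],
    [0.14,-1,0,0,0,0],
    [0.14,-1,0,0,0,0],
    [0.14,-1,0,0,0,0],
    [0.14,-1,0,0,0,0]
  ]
}}

```text
time_s: 6.4
eef_pos: [0.5249, -0.1318, 0.3049]
ee_rot: [-0.0, 1.0, -0.0, -0.0]
ft_force: [0.3, -1.0, -0.2]
width: 0.999
finger_force: 0.0
```

Request:
{"op": "arm_command", "data": {
  "targets": [
    [0.14,-1,0,0,0,0],
    [0.14,-1,0,0,0,0],
    [0.14,-1,0,0,0,0],
    [0.14,-1,0,0,0,0],
    [0.14,-1,0,0,0,0],
    [0.14,-1,0,0,0,0],
    [0.14,-1,0,0,0,0],
    [0.14,-1,0,0,0,0]
  ]
}}

```text
time_s: 7.07
eef_pos: [0.5474, 0.0281, 0.3049]
ee_rot: [0.0, 1.0, -0.0, -0.0]
ft_force: [1.2, 0.4, 0.3]
width: 1.001
finger_force: 0.0
```

Request:
{"op": "arm_command", "data": {
  "targets": [
    [0.14,-1,0,0,0,0],
    [0.14,-1,0,0,0,0],
    [0.14,-1,0,0,0,0],
    [0.14,-1,0,0,0,0],
    [0.14,-1,0,0,0,0],
    [0.14,-1,0,0,0,0],
    [0.14,-1,0,0,0,0],
    [0.14,-1,0,0,0,0]
  ]
}}

```text
time_s: 7.73
eef_pos: [0.5699, 0.188, 0.3048]
ee_rot: [0.0, 1.0, -0.0, -0.0]
ft_force: [-0.4, 0.1, 0.6]
width: 0.999
finger_force: 0.0
```

Request:
{"op": "arm_command", "data": {
  "targets": [
    [0.14,-1,0,0,0,0],
    [0.14,-1,0,0,0,0],
    [0.14,-1,0,0,0,0],
    [0.14,-1,0,0,0,0],
    [0.14,-1,0,0,0,0],
    [0.14,-0.85,0,0,0,0],
    [0,0,0,0,0,-0.9],
    [0,0,0,0,0,-0.9]
  ]
}}

```text
time_s: 8.4
eef_pos: [0.5862, 0.3057, 0.3043]
ee_rot: [0.0, 0.998, 0.065, -0.001]
ft_force: [0.7, 0.4, 0.4]
width: 1.001
finger_force: 0.0
```

Request:
{"op": "arm_command", "data": {
  "targets": [
    [0,0,0.4,0,0,-0.9],
    [0,0,0.4,0,0,-0.9],
    [0,0,0.4,0,0,-0.9],
    [0,0,0.4,0,0,-0.9],
    [0,0,0.4,0,0,-0.9],
    [0,0,0.4,0,0,-0.9],
    [0,0,0.4,0,0,-0.9],
    [0,0,0.4,0,0,-0.9]
  ]
}}

```text
time_s: 9.07
eef_pos: [0.5867, 0.3039, 0.2403]
ee_rot: [0.0, 0.951, 0.31, -0.0]
ft_force: [-0.1, 0.3, -0.5]
width: 0.995
finger_force: 0.0
```

Request:
{"op": "arm_command", "data": {
  "targets": [
    [0,0,0.3,0,0,-0.9],
    [0,0,0.3,0,0,-0.9],
    [0,0,0.3,0,0,-0.9],
    [0,0,0.3,0,0,-0.9],
    [0,0,0.3,0,0,-0.9],
    [0,0,0.3,0,0,-0.9],
    [0,0,0,0,0,-0.1],
    [0,0,0,0,0,0]
  ]
}}

```text
time_s: 9.73
eef_pos: [0.5867, 0.3038, 0.2046]
ee_rot: [-0.0, 0.875, 0.484, -0.001]
ft_force: [0.4, -0.0, 0.1]
width: 1.001
finger_force: 0.0
```

Run:
```python
from h import *
need([.588,.304,.084],Ro.from_euler('z',58,degrees=True)*D)
t=snap("top","t4.png");s=snap("side","s4.png")
cv2.imwrite("pics/c4.png",np.hstack([cv2.resize(t[130:250,140:260],(400,400)),cv2.resize(s[180:320,220:360],(400,400))])[:,:,::-1])
```

```text
t 9.7333 pos [0.5867 0.3038 0.2046] shift [0.05 0.06 6.03] turn [-0.01  0.02 -0.02]
```

View pics/c4.png

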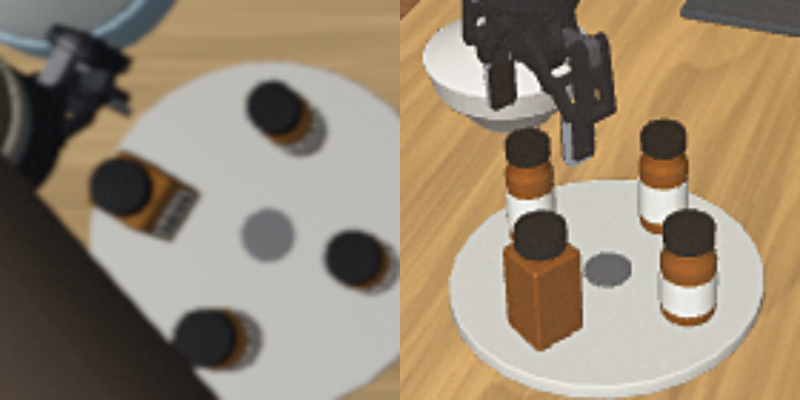

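Run:
```python
from h import *
q,C=Rs()
for n in("top","side"):
    print(n,[proj(n,q+C.apply([0,a,b])).round(1) for a in(-.045,0,.045) for b in (-.015,-.09)])
print("toptip/side meet",two((282,232),(176,158.5)), r.state()["joints"].round(2))
```

```text
top [array([146.9, 199.7]), array([129.7, 195.5]), array([159.6, 180.2]), array([143.7, 174. ]), array([172.2, 160.9]), array([157.7, 152.8])]
side [array([281., 232.]), array([279.8, 199.3]), array([267.6, 222.2]), array([265.8, 190.2]), array([254.9, 213.1]), array([252.7, 181.6])]
toptip/side meet (array([0.6029626 , 0.275466  , 0.18511991]), np.float64(0.06836835915360115)) [-0.16  0.57 -0.6   1.51  0.34  1.16 -1.37]
```

The projected fingers match both pictures: (172,161) in the top view, and (255,213) and (281,232) in the side view. They straddle the jar on its bare sides. I'll descend and grip.

Request:
{"op": "arm_command", "data": {
  "targets": [
    [0.05,0.06,0.6,0,0,0],
    [0,0,0.6,0,0,0],
    [0,0,0.6,0,0,0],
    [0,0,0.6,0,0,0],
    [0,0,0.6,0,0,0],
    [0,0,0.6,0,0,0],
    [0,0,0.6,0,0,0],
    [0,0,0.6,0,0,0]
  ]
}}

```text
time_s: 10.5
eef_pos: [0.5885, 0.3044, 0.1078]
ee_rot: [-0.0, 0.875, 0.485, -0.0]
ft_force: [0.3, -0.0, 1.3]
width: 0.999
finger_force: 0.0
```

Request:
{"op": "arm_command", "data": {
  "targets": [
    [0,0,0.4,0,0,0],
    [0,0,0.4,0,0,0],
    [0,0,0.3,0,0,0],
    [0,0,0.13,0,0,0],
    [0,0,0,0,0,0],
    [0,0,0,0,0,0],
    [0,0,0,0,0,0],
    [0,0,0,0,0,0]
  ]
}}

```text
time_s: 11.17
eef_pos: [0.5889, 0.3046, 0.0853]
ee_rot: [0.0, 0.875, 0.485, 0.001]
ft_force: [0.1, -0.3, -0.5]
width: 0.997
finger_force: 0.0
```

Request:
{"op": "arm_command", "data": {
  "targets": [
    [0,0,0,0,0,0],
    [0,0,0,0,0,0],
    [0,0,0,0,0,0],
    [0,0,0,0,0,0],
    [0,0,0,0,0,0],
    [0,0,0,0,0,0],
    [0,0,0,0,0,0],
    [0,0,0,0,0,0]
  ],
  "gripper": 0.3
}}

```text
time_s: 11.83
eef_pos: [0.5887, 0.3046, 0.085]
ee_rot: [-0.0, 0.875, 0.485, 0.0]
ft_force: [-0.6, -1.3, 4.4]
width: 0.504
finger_force: 61.7
```

Request:
{"op": "arm_command", "data": {
  "targets": [
    [0,0,-0.3,0,0,0],
    [0,0,-0.6,0,0,0],
    [0,0,-0.9,0,0,0],
    [0,0,-0.9,0,0,0],
    [0,0,-0.9,0,0,0],
    [0,0,-0.9,0,0,0],
    [0,0,-0.9,0,0,0],
    [0,0,-0.9,0,0,0]
  ]
}}

```text
time_s: 12.5
eef_pos: [0.5883, 0.3042, 0.2122]
ee_rot: [0.0, 0.875, 0.485, -0.0]
ft_force: [0.1, 0.3, -1.9]
width: 0.506
finger_force: 61.2
```

Request:
{"op": "arm_command", "data": {
  "targets": [
    [0,0,-0.9,0,0,-0.5],
    [0,0,-0.9,0,0,-0.8],
    [0,0,-0.9,0,0,-0.9],
    [0,0,-0.6,0,0,-0.9],
    [0,0,0,0,0,-0.9],
    [0,0,0,0,0,-0.9],
    [0,0,0,0,0,-0.9],
    [0,0,0,0,0,-0.9]
  ]
}}

```text
time_s: 13.17
eef_pos: [0.5884, 0.3042, 0.2774]
ee_rot: [0.0, 0.737, 0.675, -0.0]
ft_force: [0.0, 0.4, -3.1]
width: 0.506
finger_force: 61.3
```

Request:
{"op": "arm_command", "data": {
  "targets": [
    [0,0,0,0,0,-0.9],
    [0,0,0,0,0,-0.4],
    [0,0,0,0,0,0],
    [0,0,0,0,0,0],
    [0,0,0,0,0,0],
    [0,0,0,0,0,0],
    [0,0,0,0,0,0],
    [0,0,0,0,0,0]
  ]
}}

```text
time_s: 13.83
eef_pos: [0.5885, 0.3044, 0.2768]
ee_rot: [0.0, 0.707, 0.707, -0.0]
ft_force: [-1.1, -0.1, -1.9]
width: 0.504
finger_force: 61.3
```

```bash
cat >> h.py <<'E'
F=Ro.from_euler('x',-25,degrees=True)  # window/jar frame: see below
X=np.array([0,-np.cos(np.radians(25)),np.sin(np.radians(25))]);Z=np.array([0,-X[2]*-1,-X[1]])
Rf=Ro.from_matrix(np.c_[np.cross(np.array([1.,0,0]),-Z),[1,0,0],-Z])
W=np.array([.587,-.222,.154])
def tcp(w=W): return w-.09*X-.022*X-.034*Z+.067*Z-.011*Z
E
python3 - <<'E'
from h import *
print(r.state()["joints"].round(2),X,Z,tcp())
need(tcp()+[0,0,.1],Rf)
need(tcp()+[0,0,.1],Ro.from_euler('z',90,degrees=True)*D)
s=snap("side","s5.png");t=snap("top","t5.png")
cv2.imwrite("pics/c5.png",np.hstack([cv2.resize(t[100:300,120:320],(400,400)),cv2.resize(s[150:350,180:380],(400,400))])[:,:,::-1])
E
```

```text
[-0.08  0.55 -0.74  1.41  0.37  1.32 -0.83] [ 0.         -0.90630779  0.42261826] [0.         0.42261826 0.90630779] [ 0.587      -0.11119593  0.12660553]
t 13.8333 pos [0.5885 0.3044 0.2768] shift [-20.78  -0.07   2.51] turn [-0.   -6.25 -0.01]
t 13.8333 pos [0.5885 0.3044 0.2768] shift [-20.78  -0.07   2.51] turn [ 0.    0.   -0.01]
```

View pics/c5.png

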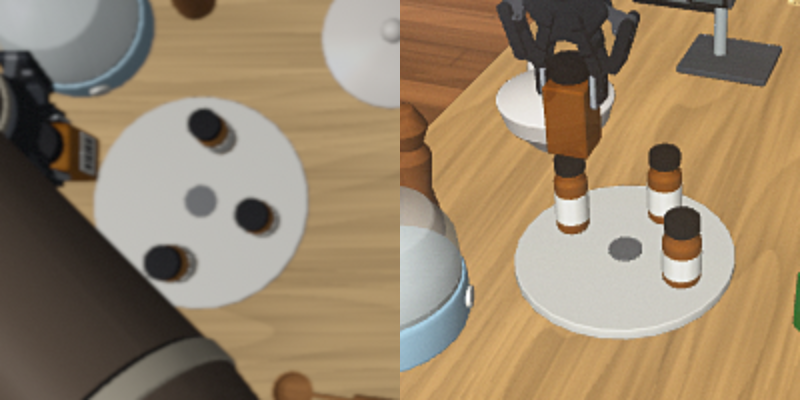

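The top view shows the jar lifted at about (157,175) with its label facing straight right (-y). The round jars still stand. I'll carry it across and lean it.

Request:
{"op": "arm_command", "data": {
  "targets": [
    [-0.5,0,0,0,0,0],
    [-0.9,0,0,0,0,0],
    [-0.9,0,0,0,0,0],
    [-0.9,0,0,0,0,0],
    [-0.9,0,0,0,0,0],
    [-0.9,0,0,0,0,0],
    [-0.9,0,0,0,0,0],
    [-0.9,0,0,0,0,0]
  ]
}}

```text
time_s: 14.6
eef_pos: [0.5884, 0.1666, 0.2767]
ee_rot: [0.0, 0.707, 0.707, -0.0]
ft_force: [0.6, -0.7, -1.4]
width: 0.507
finger_force: 61.3
```

Request:
{"op": "arm_command", "data": {
  "targets": [
    [-0.9,0,0,0,0,0],
    [-0.9,0,0,0,0,0],
    [-0.9,0,0,0,0,0],
    [-0.9,0,0,0,0,0],
    [-0.9,0,0,0,0,0],
    [-0.9,0,0,0,0,0],
    [-0.9,0,0,0,0,0],
    [-0.9,0,0,0,0,0]
  ]
}}

```text
time_s: 15.27
eef_pos: [0.5881, 0.0227, 0.2768]
ee_rot: [0.0, 0.707, 0.707, -0.0]
ft_force: [-0.6, 0.3, -1.1]
width: 0.505
finger_force: 61.3
```

Request:
{"op": "arm_command", "data": {
  "targets": [
    [-0.9,0,0,0,0,0],
    [-0.9,0,0,0,0,0],
    [-0.9,0,0,0,0,0],
    [-0.9,0,0,0,0,0],
    [-0.9,0,0,0,0,0],
    [-0.9,0,0,0,0,0],
    [-0.9,0,0,0,0,0],
    [-0.5,0,0,0,0,0]
  ]
}}

```text
time_s: 15.93
eef_pos: [0.5879, -0.115, 0.2766]
ee_rot: [0.0, 0.708, 0.706, -0.001]
ft_force: [-0.2, 0.5, -2.0]
width: 0.502
finger_force: 61.3
```

Request:
{"op": "arm_command", "data": {
  "targets": [
    [0,0,0,0,-0.5,0],
    [0,0,0,0,-0.8,0],
    [0,0,0,0,-0.9,0],
    [0,0,0,0,-0.9,0],
    [0,0,0,0,-0.9,0],
    [0,0,0,0,-0.9,0],
    [0,0,0,0,-0.9,0],
    [0,0,0,0,-0.45,0]
  ]
}}

```text
time_s: 16.6
eef_pos: [0.5883, -0.1099, 0.2766]
ee_rot: [0.154, 0.689, 0.691, -0.154]
ft_force: [0.4, 0.6, -1.9]
width: 0.503
finger_force: 61.3
```

Run:
```python
from h import *
print(r.state()["joints"].round(2))
need(tcp(),Rf)
```

```text
[ 0.3   0.41 -0.59  1.65  0.67  1.34 -0.49]
t 16.6 pos [ 0.5883 -0.1099  0.2766] shift [ 3.12 -0.06  6.82] turn [0.02 0.03 0.03]
```

Request:
{"op": "arm_command", "data": {
  "targets": [
    [0.2,0,0.43,0,0,0],
    [0.39,0,0.85,0,0,0],
    [0.39,0,0.85,0,0,0],
    [0.39,0,0.85,0,0,0],
    [0.39,0,0.85,0,0,0],
    [0.39,0,0.85,0,0,0],
    [0.39,0,0.85,0,0,0],
    [0.39,0,0.85,0,0,0]
  ]
}}

```text
time_s: 17.27
eef_pos: [0.588, -0.113, 0.1348]
ee_rot: [0.152, 0.691, 0.69, -0.153]
ft_force: [0.4, 0.3, -1.5]
width: 0.501
finger_force: 61.3
```

Request:
{"op": "arm_command", "data": {
  "targets": [
    [0.19,0,0.42,0,0,0],
    [0,-0.05,0,0,0,0],
    [0,0,0,0,0,0],
    [0,0,0,0,0,0],
    [0,0,0,0,0,0],
    [0,0,0,0,0,0],
    [0,0,0,0,0,0],
    [0,0,0,0,0,0]
  ]
}}

```text
time_s: 17.93
eef_pos: [0.5877, -0.1125, 0.1276]
ee_rot: [0.153, 0.691, 0.69, -0.153]
ft_force: [0.8, -0.8, -1.8]
width: 0.509
finger_force: 61.3
```

Run:
```python
from h import *
need(tcp(),Rf)
s=snap("side","s6.png");t=snap("top","t6.png")
cv2.imwrite("pics/c6.png",np.hstack([cv2.resize(t[130:250,370:490],(400,400),interpolation=2),cv2.resize(s[100:220,270:390],(400,400),interpolation=2)])[:,:,::-1])
q,C=Rs(); print("jar pts (assumed)")
o=q-.056*Z
for n in("top","side"):
    print(n,"capT",proj(n,o+.1*Z).round(1),"foot",[proj(n,o+.022*(a*X)+[.022*b,0,0]).round(1) for a,b in((1,1),(1,-1),(-1,-1),(-1,1))],"W",proj(n,W).round(1),[proj(n,W+[.031*b,0,0]+.02*a*Z).round(1) for a,b in((1,1),(1,-1),(-1,-1),(-1,1))])
```

```text
t 17.9333 pos [ 0.5877 -0.1125  0.1276] shift [ 0.08 -0.03  0.02] turn [ 0.01  0.   -0.01]
jar pts (assumed)
top capT [358.9 181.1] foot [array([381.8, 176.4]), array([382.3, 195.2]), array([364.2, 196.4]), array([363.7, 177.8])] W [417.6 181.4] [array([415.3, 165.7]), array([416.3, 194.8]), array([419.9, 196.6]), array([418.9, 168.6])]
side capT [322.1 162.3] foot [array([320.5, 176.7]), array([334.6, 178.9]), array([330.9, 190.6]), array([316.6, 188.3])] W [334.  148.4] [array([323.5, 142.8]), array([343.4, 145.4]), array([344.2, 154. ]), array([324.9, 151.4])]
```

View pics/c6.png

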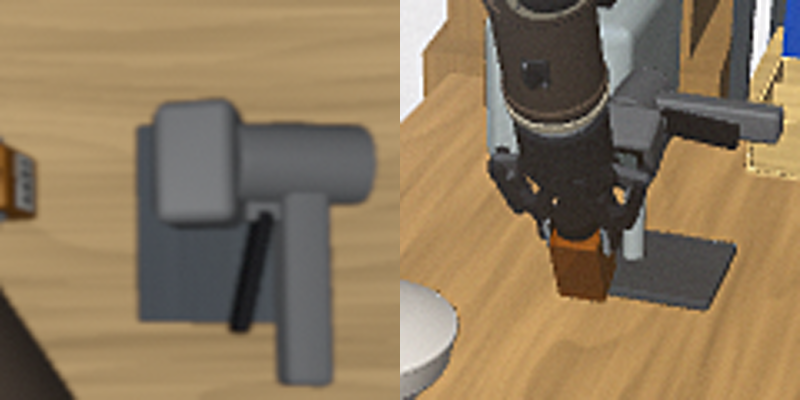

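The top view shows the jar's foot edge at about (381,177–195), and the side view shows the foot at about (317–332,188–190). Both are within about 2 px of the intended pose. The trigger is sprung out at about (446,210), so I'm handing in.

```bash
python3 -c "
from h import *
print(order.close_job())"
```

```text
the job is handed in; nothing more can be done
None
```

I squeezed and released the scanner trigger. The gripper now holds the square jar leaned in front of the scanner window, with the label about 9 cm out by my measurements, and the job was handed in at about 18 s; no verdict came back.

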